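# Hold the guard-door hinge together for its pin

## Task

We are rehanging the bandsaw's guard door: first lay the T-headed hinge pin in both vees of the vee rest, about centred, and let go of it, so that it is at hand and out of the sawdust. Then take the loose hinge leaf off the bench, bring its single knuckle down between the two knuckles of the leaf screwed to the jamb block in the vise until the pin holes line up well enough for the pin's tapered nose to pass, and finish while holding it there steadily in the gripper, not pressed against the fixed leaf, so that I can drive the pin. Leave the pin in the vees and the other things on the bench where they are.

Things in the scene. Friction and masses are not known exactly. Their poses are not given: they have to be found in the camera images.
- hinge_pin: plain steel hinge pin lying flat on the bench: shank 12 dia, 114 long along its x (-57 to +57), the last 12 at the -x end tapering to a 6 dia nose; flat T head 8 (x) x 24 (y) x 12 (z) at x = 57 to 65, level with the shank, so it does not roll. 0.11 kg. Origin on the axis at mid-shank (6 above the bench at the start)
- vee_rest: steel vee rest fixed to the bench: base 62 (x) x 100 (y) x 12 high with two upright plates 46 wide (x), 8 thick (y), at y = -34 and +34 (60 free between them), each with a 90-degree vee open upward, 32 wide at the mouth, bottom 51.5 and tips 68 above the bench. The vees run along its y. Origin under the centre of the base, z up
- vee_seat (a point): point in the vee rest midway between the two vees, 60 above the bench, where the middle of the pin's axis is when the pin lies in them; axes as the vee rest
- strap_leaf: loose plain steel hinge leaf lying flat, knuckle up: plate 8 thick, 60 wide (y), from x = -17 to -100; a tab joins it to one knuckle, 28 outside dia, 26 long along y, 13 bore, underside flush with the plate's. Balances about 40 to the -x side of the bore. 0.42 kg, give or take a quarter. Origin on the underside straight below the bore's middle, z up
- strap_bore (a point): middle of the loose leaf's knuckle bore, 14 above the leaf's underside; bore along y, axes as the leaf
- vise: grey bench vise fixed to the bench, 100 wide jaws (tops 101 high), screw and tommy bar reaching 156 to its -x (68 high at most), anvil reaching 103 to its +x. Its jaws hold a beech jamb block 40 (x) x 92 (y), top 150 high, with the fixed hinge leaf (8 thick) screwed flat on top. Origin on the bench under the middle of the jaws, z up
- jamb_bore (a point): middle of the fixed leaf's pin-hole line, 164 high, 37 to the vise's -x; axes as the vise, holes along y. Two knuckles, 28 outside dia, 13 bore, at y = -45 to -16 and 16 to 45; the 32 gap is open above, below and to -x; block and leaf edge stand 17 to +x. Assembled, the loose leaf has these axes: level, plate to -x, underside 150 high, nothing within 45 below it
- shaft_stub: bystander: bright steel shaft stub, 30 dia x 70, standing on end; origin at the centre of its underside
- bushing: bystander: plain brass bushing, 42 outside, 30 bore, 36 tall, standing on end; origin at the centre of its underside
- bearing: bystander: ball bearing, 62 outside, 18 high, lying flat; origin at the centre of its underside
- mallet: bystander: mallet lying on its side: beech head 64 dia x 110 along its y at the origin, red wooden handle running 270 to its -x; origin on the bench under the head
- dial_indicator: bystander: blue dial indicator on a magnetic-base stand, 204 tall; base 50 x 60 x 55, post up to 190 and a 58 dia dial facing its -x; origin under the base
- grease_tin: bystander: closed grey grease tin, 80 dia x 90 tall; origin at the centre of its underside
Mind the look-alikes: they are no part of the job. Leave any purple look-alike of the vee_rest alone.

How it is judged:
On the way, in this order (a step that is already met when the one before it is completed fails the run):
1. the pin lies in both vees, let go (x of hinge_pin in the frame of vee_seat between -0.003 and 0.003 m and z of hinge_pin in the frame of vee_seat between -0.003 and 0.003 m and y of hinge_pin in the frame of vee_seat between -0.018 and 0.018 m and angle between the x axis of hinge_pin and the y axis of vee_seat, either way round below 0.06 rad and contact force between the fingers and hinge_pin below 0.1 N and linear speed of hinge_pin below 0.02 m/s), for 0.3 s.
2. the loose leaf is lifted off the bench in the gripper (height (world z) of strap_leaf above 0.05 m and contact force between the fingers and strap_leaf above 2 N), for 0.2 s.
At the end, for the whole second after the job is handed in: Pin at rest in both vees, released (3 mm across and height, 18 mm along, 0.06 rad). Loose leaf still and gripped (over 2 N): bore within 3 mm of the fixed pin-hole line in height and across, 4 mm along it, 0.08 rad; under 8 N against the fixed leaf, block and vise (all of step 1 and x of strap_bore in the frame of jamb_bore between -0.003 and 0.003 m and z of strap_bore in the frame of jamb_bore between -0.003 and 0.003 m and y of strap_bore in the frame of jamb_bore between -0.004 and 0.004 m and angle between the y axis of strap_leaf and the y axis of jamb_bore, either way round below 0.08 rad and contact force between the fingers and strap_leaf above 2 N and contact force between strap_leaf and vise below 8 N and linear speed of strap_leaf below 0.02 m/s); the arm keeps its last pose, push and grip.
It fails at once if a bystander on the bench is shifted by more than 30 mm (distance of any of shaft_stub, bushing, bearing, mallet, dial_indicator, grease_tin from where it was at the start of the episode above 0.03 m).
It also fails if it takes over 62 s, if anything falls off the work surface, if the arm or the gripper's body presses on something with over 40 N, if the wrist force passes 120 N, or if a joint passes its speed limit or range.

## Robot

A 6-joint arm with a two-finger parallel gripper is mounted at the origin on the work surface. World frame = base frame: x ahead of the robot, y to its left, z up, the work surface at z = 0. Lengths are in m, angles in rad, forces in N, time in s.
With the tool pointing down it reaches from about 0.35 to 0.975 m from the base axis. Payload 4.9 kg.
Tool frame: the origin (TCP) lies on the mounting face of the last link; the fingertips stand 173 mm ahead of it and the grasp point (between the pads) lies 155 mm ahead of it (tcp_to_grasp is the distance from the TCP to the grasp point, in m); z points along the fingers, y is the line along which they close (so a half turn about z gives the same grasp; the last joint's range is limited). The gripper opens to 85 mm and grips with 20 to 120 N. Pads are 22 mm wide; open, the fingers measure 114 mm over their backs; the gripper's body (76 mm by 85 mm) begins 54 mm behind the grasp point. The pads swing forward as they close: fully open they stand 13 mm farther back than shut.
Start: joints at [1.009, 0.053, 1.613, -0, 1.476, -0.119], TCP at [0.268, 0.565, 0.405] pointing down, gripper open.
Joint ranges: [-3.01, 3.01], [-1.01, 2.22], [0.06, 2.58], [-1.02, 4.17], [0.09, 2.62], [-3.14, 3.14]. Speed limits (rad/s): [2.57, 2.57, 3.14, 3.14, 3.14, 3.14].

## Interface

Orientations are given as a rotation vector (axis times angle).
In Python, from station import get_obs, get_image, calibration, finish_job, tcp_to_grasp gives the robot as it stands. The module is installed in compiled form; this text tells all that it offers.
- The arm moves only by the tool arm_command, never from a script. Its argument "plan" is a list that holds one entry, the list of rows, each a list of 6 numbers: the shift along the tool's x, y, z in cm, then the turn, a rotation vector about the tool's x, y, z in rad. A call has 1 to 12 rows; each row is the pose to reach, as a shift and turn from the pose commanded when the call began, along the tool's axes at that moment; what a row does not reach only later rows make up. A row lasts 1/12 s, in which the tool goes at most 41.7 mm and 7.16 degrees, less where a joint would pass 70% of its speed; a pose out of reach is approached as far as the arm can. A call with a gripper value outside its range is refused whole. "gripper" is the closure, from -1 (fully open) to 1 (shut), set as the call begins (left out, the last holds). The fingers move at their own pace and stop on an object; "force" is the grip in N (left out, the last holds). Time passes only in rows, so rows that repeat a pose let the fingers close. It gives the time, the measured TCP pose, the force, the opening and the grip force at its end, in the units of the state.
- get_obs(): the state, without advancing time (a new reading comes with each control period).
- get_image(name): name is "scene" or "top"; returns (picture, depth): 400x640x3 uint8, blue, green, red; 400x640 float32, m along the optical axis (not along the pixel's ray), 0 where there is no reading.
- calibration(name): a dict with "fx", "fy", "cx", "cy" (pixels), "dist" ([k1, k2, p1, p2, k3] as OpenCV has them; the pictures are not rectified), "pose" (4x4, takes a point from camera to world coordinates). Camera axes: x right, y up, looking along -z (the intrinsics and any distortion apply to the point x, -y, -z); pixel columns grow to the right and rows downward; lengths in m; the calibration is good to about 2 mm. A picture is of the moment at which its call begins. calibration takes no time and is no camera call.
- finish_job(): hands the job in; it is judged then, once.
The state is a dict: "t": time; "q": joint angles; "dq": joint speeds; "effort": joint torques, N m; "tool_pos": TCP position; "tool_rot": TCP orientation; "contact_force": force on the tool from outside, world axes, zero at the start; "wrist_torque": the same for the moment, N m; "opening": finger opening in m; "grip_force": force on a finger pad.
Only numpy, scipy, OpenCV 4.12 (cv2) and the standard library are available. Lean on these libraries where they do the work, as an engineer would, in place of code of your own. Each camera call takes 0.05 s, during which the arm holds its last target. There are 200 camera calls.

## Working session

There is one attempt and no reset: what is moved stays moved. The work goes in short steps, Python scripts to look and compute and a tool call to move; the robot and the scene stay as the last step left them, time stands still between calls to the robot, and variables do not carry over. Pictures are saved under pics/ and viewed, at most 11 in all, crops included, and the job is handed in when it is done.

Besides the shell and the picture viewer there is one more tool, called after "Emit:" as name(argument=value, ...) on one line, values as JSON. arm_command: Moves the arm, as the interface text tells. Its arguments: {"type":"object","properties":{"plan":{"type":"array"},"gripper":{"type":"number"},"force":{"type":"number"}},"required":["plan"]}

```bash
mkdir -p pics; cat > h.py <<'E'
import numpy as np, cv2
from station import *
from scipy.spatial.transform import Rotation as R
def grab(n,save):
    im,d=get_image(n); cv2.imwrite(f'pics/{save}.png',im); np.savez(f'pics/{save}.npz',im=im,d=d); return im,d
def cal(n):
    c=calibration(n); K=np.array([[c['fx'],0,c['cx']],[0,c['fy'],c['cy']],[0,0,1]]); return K,np.array(c['dist'],float),np.array(c['pose'])
def rays(n,uv):
    K,D,P=cal(n); p=cv2.undistortPoints(np.array(uv,float).reshape(-1,1,2),K,D).reshape(-1,2)
    r=np.c_[p[:,0],-p[:,1],-np.ones(len(p))]; return P[:3,3],r@P[:3,:3].T
def onz(n,uv,z):
    o,r=rays(n,uv); return o+r*((z-o[2])/r[:,2])[:,None]
def cloud(n,d):
    v,u=np.mgrid[0:400,0:640]; o,r=rays(n,np.c_[u.ravel(),v.ravel()])
    P=o+r*d.ravel()[:,None]; P[d.ravel()==0]=np.nan; return P.reshape(400,640,3)
E
python3 - <<'E'
from h import *
for n in('scene','top'):
    im,d=grab(n,n+'0'); c=calibration(n); print(n,c['fx'],c['dist'],np.round(c['pose'],3).tolist(),(d>0).mean())
print(get_obs(), tcp_to_grasp)
E
```

```text
scene 463.06876872113 [-0.10809375  0.          0.          0.          0.        ] [[0.808, -0.353, 0.472, 1.207], [0.589, 0.493, -0.64, -0.904], [-0.006, 0.795, 0.606, 0.97], [0.0, 0.0, 0.0, 1.0]] 0.975796875
top 372.03729523271477 [-0.04836946  0.          0.          0.          0.        ] [[0.012, 0.987, -0.158, 0.369], [-1.0, 0.011, -0.009, -0.008], [-0.007, 0.158, 0.987, 1.212], [0.0, 0.0, 0.0, 1.0]] 0.996171875
{'t': 0.1, 'q': array([ 1.00897924e+00,  5.32901566e-02,  1.61414202e+00, -1.57469919e-05,
        1.47602876e+00, -1.19040176e-01]), 'dq': array([ 0.00214055, -0.00035247, -0.00446035, -0.00085295, -0.00065403,
       -0.00161269]), 'effort': array([ 5.02292532e-04, -3.94900453e+01, -3.71364105e+01, -1.12523830e-04,
        3.82185230e-03,  4.87975910e-06]), 'tool_pos': array([0.26767453, 0.56450944, 0.40359486]), 'tool_rot': array([-6.89708436e-01, -3.06432255e+00,  2.77395808e-03]), 'contact_force': array([ 0.21446241,  0.5070874 , -1.5041091 ]), 'wrist_torque': array([-0.03793579,  0.00878558,  0.00633541]), 'grip_force': 0.0, 'opening': 0.08527440705889987} 0.1547
```

View pics/scene0.png

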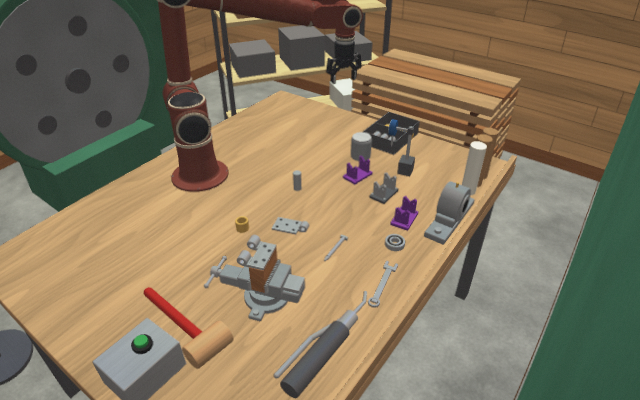

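View pics/top0.png

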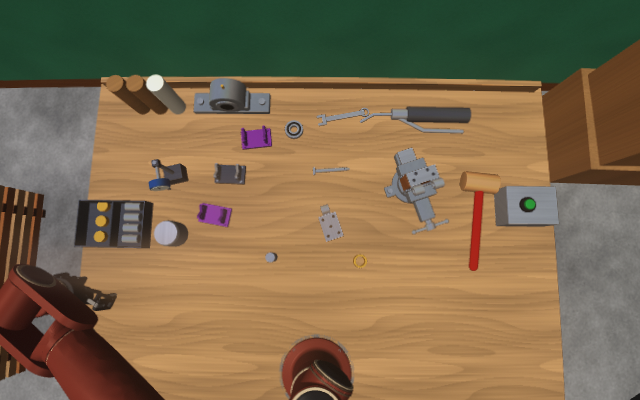

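Top view: the grey vee rest is at (230,174), with purple look-alikes at (256,138) and (214,214). The pin is at (330,170), the loose leaf at (331,223) and the vise with the fixed leaf at (415,180). In the scene view these are the rest (384,188), pin (337,246), leaf (290,226) and vise (262,270). The grey rest fits because it is the only non-purple one. I'll confirm that in an enlarged crop.

```bash
python3 - <<'E'
from h import *
T=np.load('pics/top0.npz');S=np.load('pics/scene0.npz')
def crop(im,u,v,w,h,W,H): return cv2.resize(im[v:v+h,u:u+w],(W,H),interpolation=cv2.INTER_CUBIC)
t,s=T['im'],S['im']
a=np.hstack([crop(t,200,150,160,100,480,300),crop(t,380,140,80,75,320,300)])
b=np.hstack([crop(s,200,200,160,120,400,300),crop(s,330,145,120,90,400,300)])
cv2.imwrite('pics/c1.png',np.vstack([a,b]))
for nm,F in(('top',T),('scene',S)):
    P=cloud(nm,F['d'])
    pts=dict(top=[(230,174),(221,174),(331,223),(325,208),(330,170),(280,220),(425,172),(475,183)],scene=[(337,246),(290,226),(320,200),(262,258),(205,345)])[nm]
    for u,v in pts: print(nm,u,v,np.round(P[v,u],4))
E
```

```text
top 230 174 [0.6219 0.2939 0.0112]
top 221 174 [0.6199 0.3217 0.0196]
top 331 223 [ 0.4643 -0.0416  0.0045]
top 325 208 [ 0.5105 -0.0214  0.026 ]
top 330 170 [ 0.6379 -0.0369  0.0149]
top 280 220 [0.4724 0.1247 0.0015]
top 425 172 [ 0.6033 -0.3096  0.1567]
top 475 183 [ 0.5909 -0.4951  0.0617]
scene 337 246 [ 0.6497 -0.0364  0.0133]
scene 290 226 [ 0.4725 -0.0422  0.0086]
scene 320 200 [0.465  0.1331 0.0017]
scene 262 258 [ 0.6084 -0.3154  0.1603]
scene 205 345 [ 0.6157 -0.5395  0.0568]
```

View pics/c1.png

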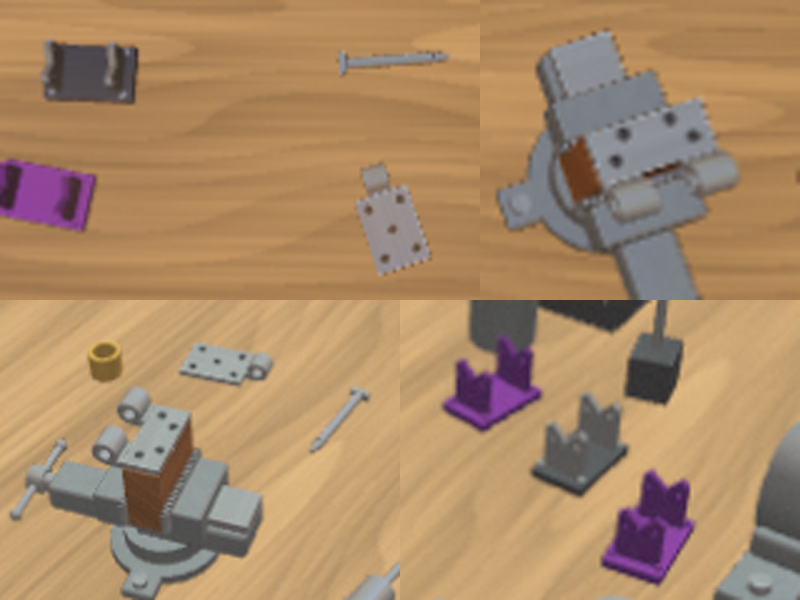

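The crop confirms that the grey rest sits between the two purple ones. The pin's T head is at top (314,171), pointing +y. The loose leaf's knuckle is at (325,209). The fixed knuckles are at about (419,190) and (438,183), on the robot side of the vise.

```bash
cat > m.py <<'E'
from h import *
def grey(im): 
    h=cv2.cvtColor(im,cv2.COLOR_BGR2HSV); return h[...,1]<70
def comp(m,u,v):
    n,l=cv2.connectedComponents(m.astype(np.uint8),connectivity=8)
    k=l[v,u]; return l==k
def rect(p):
    r=cv2.minAreaRect((p[:,:2]*1000).astype(np.float32)); b=cv2.boxPoints(r)
    return np.round(np.array(r[0]),1),np.round(r[1],1),np.round(b,1).tolist()
if __name__=='__main__':
  for n,seeds in(('top',dict(pin=(330,170),leaf=(331,223),rest=(230,174))),('scene',dict(pin=(337,246),leaf=(290,226),rest=(384,196)))):
    F=np.load(f'pics/{n}0.npz'); P=cloud(n,F['d']); g=grey(F['im'])
    b=P[225:245,290:320] if n=='top' else P[195:205,315:340]; print(n,'bench z',np.nanmean(b[...,2]),np.nanstd(b[...,2]))
    for k,(u,v) in seeds.items():
        m=comp(g,u,v); vv,uu=np.nonzero(m); uv=np.c_[uu,vv]
        z={'pin':.006,'leaf':.008,'rest':.012}[k]; Q=onz(n,uv,z)
        print(n,k,len(uv),uv.min(0),uv.max(0))
        if k=='pin':
            c=Q[:,:2].mean(0); w,V=np.linalg.eigh(np.cov((Q[:,:2]-c).T)); a=V[:,1]; s=(Q[:,:2]-c)@a
            print('  c',c,'axis',a,np.degrees(np.arctan2(a[1],a[0])),'ends',c+a*s.min(),c+a*s.max(),'len',np.ptp(s),'z depth',np.nanmedian(P[vv,uu,2]))
        else:
            Pd=P[vv,uu]; low=abs(Pd[:,2]-z)<.005
            print('  rect ray',rect(Q[low])); print('  rect depth',rect(Pd[low]),np.nanmedian(Pd[low,2]))
            hi=Pd[Pd[:,2]>(.018 if k=='leaf' else .03)]; print('  high',len(hi),hi.mean(0),np.percentile(hi[:,2],95),rect(hi))
    # jamb
    box=(slice(140,215),slice(380,460)) if n=='top' else (slice(220,300),slice(215,310))
    Q=P[box].reshape(-1,3); Q=Q[np.isfinite(Q[:,0])]
    pl=Q[abs(Q[:,2]-.158)<.004]; print('  plate',rect(pl),len(pl)); hi=Q[(Q[:,2]>.167)&(Q[:,2]<.19)]; print('  kn',len(hi),rect(hi),np.percentile(hi[:,2],95))
E
python3 m.py
```

```text
top bench z 0.0007969717594107645 0.002321239697940441
top pin 114 [313 167] [348 174]
  c [ 0.64129473 -0.03109451] axis [-0.07132822  0.9974529 ] 94.09027916852932 ends [ 0.64599988 -0.09689126] [0.63764439 0.01995175] len 0.1171413854596732 z depth 0.01196360593987722
top leaf 521 [319 205] [342 241]
  rect ray (array([456. , -39.4]), array([85.8, 58.4]), [[405.8999938964844, -25.899999618530273], [425.0, -81.0], [506.1000061035156, -53.0], [487.0, 2.200000047683716]])
  rect depth (array([456. , -39.5]), array([85.6, 58.6]), [[405.8999938964844, -25.899999618530273], [425.20001220703125, -81.30000305175781], [506.0, -53.099998474121094], [486.79998779296875, 2.200000047683716]]) 0.008478424926531836
  high 60 [ 0.50711539 -0.0209822   0.02592418] 0.030930549286029386 (array([507.1, -20.6]), array([25.2, 24.4]), [[491.1000061035156, -13.399999618530273], [499.3999938964844, -36.29999923706055], [523.0999755859375, -27.700000762939453], [514.7999877929688, -4.800000190734863]])
top rest 526 [214 163] [245 183]
  rect ray (array([622.6, 293.9]), array([96.6, 60.1]), [[590.9000244140
[... 2424 characters left out ...]
703125]]) 0.012537959886612104
  high 211 [0.62655339 0.28947381 0.04828793] 0.06617318086651908 (array([625.9, 290.2]), array([83.4, 48.2]), [[600.5, 249.1999969482422], [648.7999877929688, 247.8000030517578], [651.2000122070312, 331.20001220703125], [603.0, 332.5]])
  plate (array([ 583.9, -305.9]), array([71.1, 95.2]), [[535.5, -271.5], [564.7999877929688, -362.1000061035156], [632.4000244140625, -340.20001220703125], [603.0999755859375, -249.6999969482422]]) 521
  kn 197 (array([ 564.6, -314.7]), array([27. , 92.7]), [[536.4000244140625, -275.6000061035156], [567.5, -362.8999938964844], [592.9000244140625, -353.8999938964844], [561.7999877929688, -266.6000061035156]]) 0.17907184496767486
```

```bash
cat > d.py <<'E'
# usage: d.py x y ztcp closing_angle_deg -> shift in tool axes (cm) and turn
import sys
from h import *
def delta(x,y,z,a):
    o=get_obs(); Rm=R.from_rotvec(o['tool_rot']); a=np.radians(a)
    yv=np.array([np.cos(a),np.sin(a),0])
    if yv@Rm.as_matrix()[:,1]<0 and abs(a)<9: pass
    zv=np.array([0,0,-1.]); Rt=R.from_matrix(np.c_[np.cross(yv,zv),yv,zv])
    s=Rm.inv().apply(np.array([x,y,z])-o['tool_pos'])*100
    print('shift cm',s.round(2),'turn',(Rm.inv()*Rt).as_rotvec().round(4),'t',round(o['t'],2),'op',round(o['opening'],4),'gf',round(o['grip_force'],1),'F',o['contact_force'].round(1),'pos',o['tool_pos'].round(4))
delta(*map(float,sys.argv[1:5]))
E
# pin grasp at pin x=+8
python3 - <<'E'
import numpy as np
c=np.array([.6428,-.0425]); a=np.radians(94.6); print(c+.008*np.array([np.cos(a),np.sin(a)]))
E
python3 d.py 0.642 -0.0345 0.26 4.6
```

```text
[ 0.64215841 -0.03452577]
shift cm [-59.49 -38.06  14.42] turn [-1.8000e-03  8.0000e-04  1.0477e+00] t 0.1 op 0.0853 gf 0.0 F [ 0.2  0.5 -1.5] pos [0.2677 0.5645 0.4036]
```

Emit:
arm_command(plan=[[[-20, -12.5, 0, 0, 0, 0.5], [-40, -25, 0, 0, 0, 1.048], [-59.5, -38, 0, 0, 0, 1.048], [-59.5, -38, 0, 0, 0, 1.048], [-59.5, -38, 0, 0, 0, 1.048], [-59.5, -38, 0, 0, 0, 1.048], [-59.5, -38, 0, 0, 0, 1.048], [-59.5, -38, 0, 0, 0, 1.048], [-59.5, -38, 5, 0, 0, 1.048], [-59.5, -38, 5, 0, 0, 1.048], [-59.5, -38, 10, 0, 0, 1.048], [-59.5, -38, 10, 0, 0, 1.048]]], gripper=0.2, force=40)

```text
t: 1.1
tool_pos: [0.5318, 0.1429, 0.3691]
tool_rot: [2.131, 2.308, 0.001]
contact_force: [0.8, -0.3, 0.9]
opening: 0.0342
grip_force: 0.0
```

```bash
python3 d.py 0.642 -0.0345 0.20 4.6
```

```text
shift cm [-18.56   9.56  16.92] turn [ 0.0011 -0.0001 -0.0006] t 1.1 op 0.0342 gf 0.0 F [ 0.8 -0.3  0.9] pos [0.5318 0.1429 0.3691]
```

Emit:
arm_command(plan=[[[-18.5, 9.5, 5, 0, 0, 0], [-18.5, 9.5, 5, 0, 0, 0], [-18.5, 9.5, 8, 0, 0, 0], [-18.5, 9.5, 8, 0, 0, 0], [-18.5, 9.5, 11, 0, 0, 0], [-18.5, 9.5, 13, 0, 0, 0], [-18.5, 9.5, 14, 0, 0, 0], [-18.5, 9.5, 14, 0, 0, 0], [-18.5, 9.5, 14, 0, 0, 0], [-18.5, 9.5, 14, 0, 0, 0], [-18.5, 9.5, 14, 0, 0, 0]]])

```text
t: 2.02
tool_pos: [0.6413, -0.0313, 0.2319]
tool_rot: [2.127, 2.307, 0.004]
contact_force: [-0.3, -1.0, 0.3]
opening: 0.0344
grip_force: 0.0
```

```bash
python3 d.py 0.642 -0.0345 0.176 4.6; python3 - <<'E'
from h import *
t=grab('top','top1')[0];s=grab('scene','scene1')[0]
cv2.imwrite('pics/c2.png',np.hstack([cv2.resize(t[140:200,290:370],(400,300)),cv2.resize(s[200:275,290:390],(400,300))]))
E
```

```text
shift cm [-0.32  0.02  5.59] turn [0.0039 0.0009 0.0008] t 2.02 op 0.0344 gf 0.0 F [-0.3 -1.   0.3] pos [ 0.6413 -0.0313  0.2319]
```

View pics/c2.png

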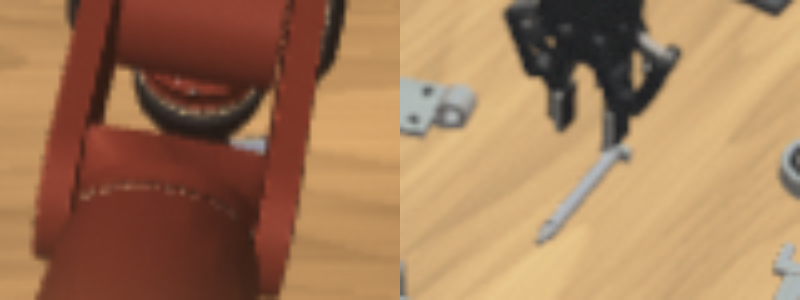

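The gripper hangs above the pin: scene crop, fingertips around (590,130), with the pin's head at (615,150) behind them. I'll descend.

Emit:
arm_command(plan=[[[-0.3, 0, 3, 0, 0, 0], [-0.3, 0, 4, 0, 0, 0], [-0.3, 0, 4.7, 0, 0, 0], [-0.3, 0, 5.1, 0, 0, 0], [-0.3, 0, 5.3, 0, 0, 0], [-0.3, 0, 5.4, 0, 0, 0], [-0.3, 0, 5.4, 0, 0, 0], [-0.3, 0, 5.4, 0, 0, 0]]])

```text
t: 2.78
tool_pos: [0.6412, -0.035, 0.1761]
tool_rot: [2.13, 2.308, 0.001]
contact_force: [1.4, -0.7, 0.3]
opening: 0.0342
grip_force: 0.0
```

Emit:
arm_command(plan=[[[0, 0, 0, 0, 0, 0], [0, 0, 0, 0, 0, 0], [0, 0, 0, 0, 0, 0], [0, 0, 0, 0, 0, 0], [0, 0, 0, 0, 0, 0], [0, 0, 0, 0, 0, 0], [0, 0, 0, 0, 0, 0], [0, 0, 0, 0, 0, 0]]], gripper=1, force=40)

```text
t: 3.45
tool_pos: [0.6412, -0.035, 0.1759]
tool_rot: [2.13, 2.308, 0.001]
contact_force: [0.1, -0.2, 5.6]
opening: 0.0102
grip_force: 39.5
```

```bash
python3 d.py 0.622 0.30 0.30 -2
```

```text
shift cm [ 33.54   0.78 -12.42] turn [0.0011 0.0002 0.1149] t 3.45 op 0.0102 gf 39.5 F [ 0.1 -0.2  5.6] pos [ 0.6412 -0.035   0.1759]
```

Emit:
arm_command(plan=[[[0, 0, -1, 0, 0, 0], [0, 0, -3, 0, 0, 0], [0, 0, -6, 0, 0, 0], [0, 0, -9, 0, 0, 0], [0, 0, -12, 0, 0, 0], [0, 0, -12, 0, 0, 0], [0, 0, -12, 0, 0, 0]]])

```text
t: 4.03
tool_pos: [0.6413, -0.035, 0.2978]
tool_rot: [2.128, 2.306, 0.004]
contact_force: [-0.6, -0.6, -1.9]
opening: 0.0104
grip_force: 39.2
```

```bash
python3 d.py 0.622 0.30 0.30 -2; python3 - <<'E'
from h import *
s=grab('scene','scene2')[0]
cv2.imwrite('pics/c3.png',cv2.resize(s[160:280,270:430],(800,600)))
E
```

```text
shift cm [33.55  0.75 -0.25] turn [0.0042 0.0008 0.1149] t 4.03 op 0.0104 gf 39.2 F [-0.6 -0.6 -1.9] pos [ 0.6413 -0.035   0.2978]
```

View pics/c3.png

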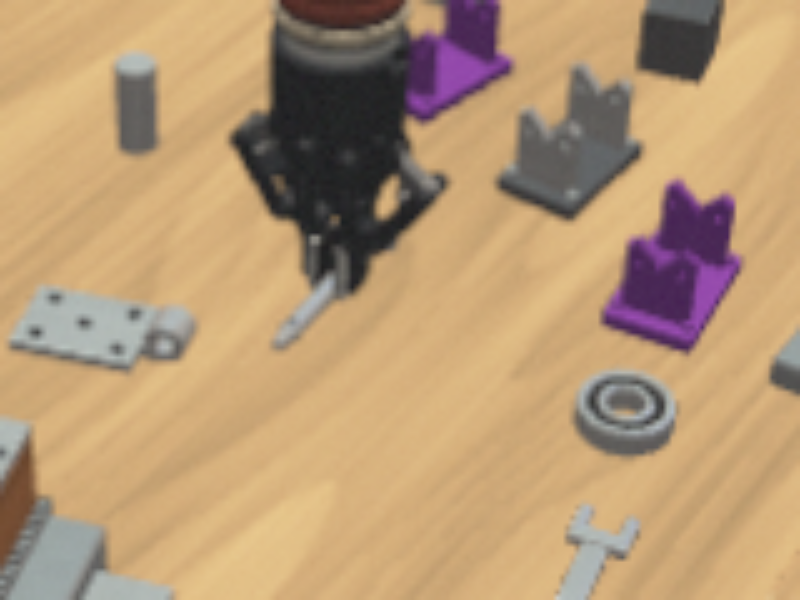

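The pin is held, with its nose at scene (326,228). I'll measure how it sits along its length.

```bash
python3 - <<'E'
from m import *
F=np.load('pics/scene2.npz'); im=F['im']; P=cloud('scene',F['d'])
hsv=cv2.cvtColor(im,cv2.COLOR_BGR2HSV)
m=(hsv[...,1]<70)&(hsv[...,2]>110); m[:,:320]=0;m[:,344:]=0; m[:212]=0;m[233:]=0
m=comp(m,328,226); vv,uu=np.nonzero(m); print(len(uu))
Q=onz('scene',np.c_[uu,vv],.128)[:,:2]; c=Q.mean(0); w,V=np.linalg.eigh(np.cov((Q-c).T)); a=V[:,1]; a*=np.sign(a[1]); s=(Q-c)@a
print(c,a,np.degrees(np.arctan2(a[1],a[0])),'nose',c+a*s.min(),'end',c+a*s.max(),'zdepth',np.nanpercentile(P[vv,uu,2],[10,50,90]))
for k in range(216,232): 
    i=vv==k
    if i.any(): print(k,uu[i].min(),uu[i].max(),np.round(np.nanmedian(P[k,uu[i],2]),3))
E
```

```text
70
[ 0.64654718 -0.06712882] [-0.10766661  0.99418706] 96.18082335871154 nose [ 0.65038288 -0.10254744] end [ 0.64288496 -0.03331217] zdepth [0.12421024 0.13229721 0.13519306]
216 334 336 0.134
217 332 336 0.133
218 332 336 0.133
219 331 338 0.131
220 330 335 0.134
221 329 334 0.132
222 329 333 0.133
223 328 332 0.135
224 327 331 0.132
225 326 330 0.134
226 325 329 0.131
227 325 329 0.131
228 325 327 0.13
229 325 326 0.125
```

Emit:
arm_command(plan=[[[33.5, 0.7, 0, 0, 0, 0.115], [33.5, 0.7, 0, 0, 0, 0.115], [33.5, 0.7, 0, 0, 0, 0.115], [33.5, 0.7, 0, 0, 0, 0.115], [33.5, 0.7, 0, 0, 0, 0.115], [33.5, 0.7, 0, 0, 0, 0.115], [33.5, 0.7, 0, 0, 0, 0.115], [33.5, 0.7, 0, 0, 0, 0.115], [33.5, 0.7, 0, 0, 0, 0.115], [33.5, 0.7, 0, 0, 0, 0.115], [33.5, 0.7, 0, 0, 0, 0.115], [33.5, 0.7, 0, 0, 0, 0.115]]])

```text
t: 5.08
tool_pos: [0.6209, 0.2983, 0.2934]
tool_rot: [-2.261, -2.18, 0.005]
contact_force: [0.1, 0.3, -1.0]
opening: 0.0099
grip_force: 39.2
```

```bash
python3 d.py 0.624 0.299 0.232 -2
```

```text
shift cm [0.09 0.33 6.14] turn [-0.0027  0.0015 -0.0013] t 5.08 op 0.0099 gf 39.2 F [ 0.1  0.3 -1. ] pos [0.6209 0.2983 0.2934]
```

Emit:
arm_command(plan=[[[0.1, 0.3, 2, 0, 0, 0], [0.1, 0.3, 4, 0, 0, 0], [0.1, 0.3, 5, 0, 0, 0], [0.1, 0.3, 5.6, 0, 0, 0], [0.1, 0.3, 5.9, 0, 0, 0], [0.1, 0.3, 6.1, 0, 0, 0], [0.1, 0.3, 6.1, 0, 0, 0], [0.1, 0.3, 6.1, 0, 0, 0]]])

```text
t: 5.75
tool_pos: [0.6245, 0.3005, 0.2353]
tool_rot: [2.26, 2.182, 0.002]
contact_force: [-0.1, 0.9, -0.8]
opening: 0.01
grip_force: 39.2
```

Emit:
arm_command(plan=[[[0, 0, 0.1, 0, 0, 0], [0, 0, 0.2, 0, 0, 0], [0, 0, 0.2, 0, 0, 0]]])

```text
t: 6.0
tool_pos: [0.6241, 0.3005, 0.2325]
tool_rot: [2.26, 2.182, 0.001]
contact_force: [-0.0, 0.0, -1.6]
opening: 0.0098
grip_force: 39.2
```

```bash
python3 d.py 0.624 0.299 0.230 -2;  python3 - <<'E'
from h import *
s=grab('scene','scene3')[0]
cv2.imwrite('pics/c4.png',cv2.resize(s[130:220,330:450],(800,600)))
E
```

```text
shift cm [-0.15 -0.01  0.25] turn [ 0.0005 -0.0001  0.0001] t 6.0 op 0.0098 gf 39.2 F [-0.   0.  -1.6] pos [0.6241 0.3005 0.2325]
```

View pics/c4.png

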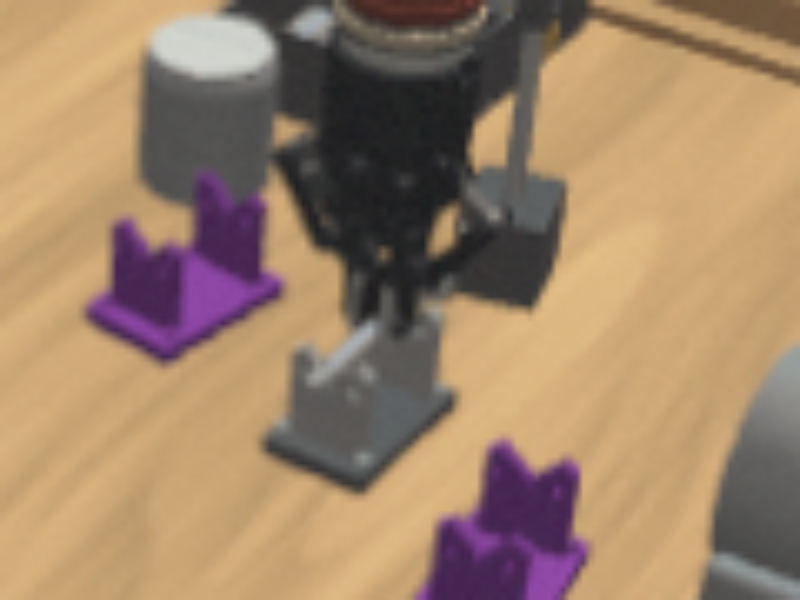

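The pin lies over both vees of the grey rest, with its nose at crop (318,378) in the front vee. I'll lower it to touch.

Emit:
arm_command(plan=[[[-0.1, 0, 0.1, 0, 0, 0], [-0.1, 0, 0.2, 0, 0, 0], [-0.1, 0, 0.25, 0, 0, 0], [-0.1, 0, 0.25, 0, 0, 0]]])

```text
t: 6.38
tool_pos: [0.6242, 0.2995, 0.231]
tool_rot: [2.26, 2.182, -0.0]
contact_force: [-2.6, -1.3, 5.0]
opening: 0.0099
grip_force: 39.7
```

Emit:
arm_command(plan=[[[0, 0, 0.1, 0, 0, 0], [0, 0, 0.1, 0, 0, 0]]])

```text
t: 6.55
tool_pos: [0.6243, 0.2995, 0.2309]
tool_rot: [2.26, 2.182, -0.0]
contact_force: [-4.5, -3.0, 8.5]
opening: 0.0101
grip_force: 40.1
```

Emit:
arm_command(plan=[[[0, 0, -0.1, 0, 0, 0], [0, 0, -0.1, 0, 0, 0], [0, 0, -0.1, 0, 0, 0], [0, 0, -0.1, 0, 0, 0], [0, 0, -0.1, 0, 0, 0], [0, 0, -0.5, 0, 0, 0], [0, 0, -2, 0, 0, 0], [0, 0, -5, 0, 0, 0], [0, 0, -8, 0, 0, 0], [0, 0, -12, 0, 0, 0], [0, 0, -12, 0, 0, 0], [0, 0, -12, 0, 0, 0]]], gripper=0.2)

```text
t: 7.55
tool_pos: [0.625, 0.2998, 0.3553]
tool_rot: [2.257, 2.179, 0.014]
contact_force: [0.6, 0.5, -0.0]
opening: 0.034
grip_force: 0.0
```

```bash
python3 - <<'E'
import numpy as np
a=np.radians(19.1); o=np.array([.511,-.021]); print(o-.042*np.array([np.cos(a),np.sin(a)]))
E
python3 d.py 0.4713 -0.0347 0.28 -70.9
```

```text
[ 0.47131215 -0.03474315]
shift cm [-34.   -14.26   7.28] turn [ 0.0059 -0.0087  1.2025] t 7.55 op 0.034 gf 0.0 F [ 0.6  0.5 -0. ] pos [0.625  0.2998 0.3553]
```

Emit:
arm_command(plan=[[[-12, -5, 0, 0, 0, 0.4], [-24, -10, 0, 0, 0, 0.8], [-34, -14.3, 0, 0, 0, 1.203], [-34, -14.3, 0, 0, 0, 1.203], [-34, -14.3, 0, 0, 0, 1.203], [-34, -14.3, 0, 0, 0, 1.203], [-34, -14.3, 0, 0, 0, 1.203], [-34, -14.3, 0, 0, 0, 1.203], [-34, -14.3, 2, 0, 0, 1.203], [-34, -14.3, 4, 0, 0, 1.203], [-34, -14.3, 6, 0, 0, 1.203], [-34, -14.3, 6, 0, 0, 1.203]]], gripper=-0.7)

```text
t: 8.55
tool_pos: [0.4669, -0.0357, 0.2839]
tool_rot: [-3.095, -0.517, 0.013]
contact_force: [-0.4, 0.3, -0.8]
opening: 0.0725
grip_force: 0.0
```

```bash
python3 d.py 0.4713 -0.0347 0.22 -70.9; python3 - <<'E'
from h import *
t=grab('top','top4')[0]; s=grab('scene','scene4')[0]
cv2.imwrite('pics/c5.png',np.vstack([np.hstack([cv2.resize(t[150:195,200:260],(400,300)),cv2.resize(s[160:220,345:425],(400,300))]),np.hstack([cv2.resize(t[180:255,290:390],(400,300)),cv2.resize(s[160:250,240:360],(400,300))])]))
E
```

```text
shift cm [0.5  0.08 6.39] turn [-0.0048  0.0075 -0.0024] t 8.55 op 0.0725 gf 0.0 F [-0.4  0.3 -0.8] pos [ 0.4669 -0.0357  0.2839]
```

View pics/c5.png

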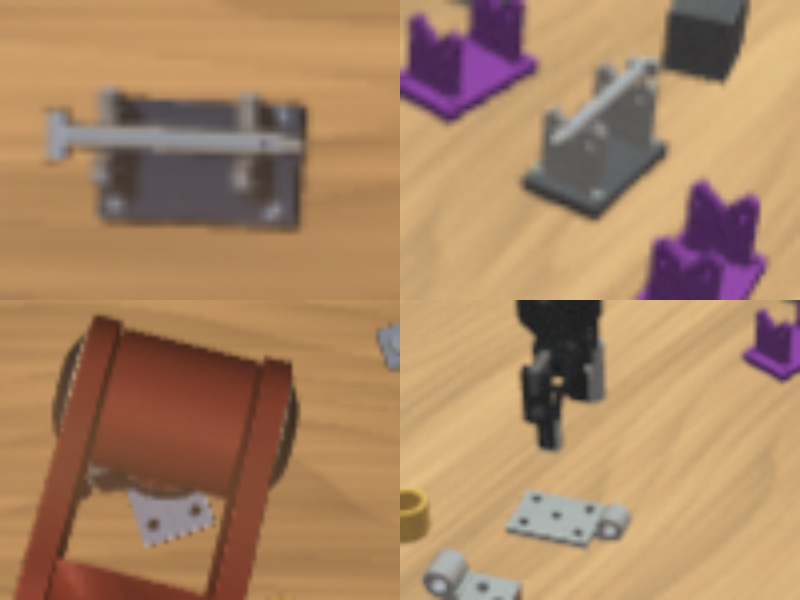

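Both views show the pin in both vees, close to centred. The gripper hangs over the leaf. Next I'll descend on the plate.

Emit:
arm_command(plan=[[[0.5, 0.1, 3, -0.005, 0.007, 0], [0.5, 0.1, 6, -0.005, 0.007, 0], [0.5, 0.1, 8, -0.005, 0.007, 0], [0.5, 0.1, 9.5, -0.005, 0.007, 0], [0.5, 0.1, 10, -0.005, 0.007, 0], [0.5, 0.1, 10.2, -0.005, 0.007, 0], [0.5, 0.1, 10.2, -0.005, 0.007, 0], [0.5, 0.1, 10.2, -0.005, 0.007, 0]]])

```text
t: 9.32
tool_pos: [0.4753, -0.0347, 0.1885]
tool_rot: [3.093, 0.52, 0.016]
contact_force: [0.1, 0.9, 0.4]
opening: 0.0727
grip_force: 0.0
```

```bash
python3 d.py 0.4713 -0.0347 0.17 -70.9
```

```text
shift cm [-0.4  -0.14  1.84] turn [ 0.0066 -0.0095 -0.    ] t 9.32 op 0.0727 gf 0.0 F [0.1 0.9 0.4] pos [ 0.4753 -0.0347  0.1885]
```

Emit:
arm_command(plan=[[[-0.4, -0.1, 1, 0, 0, 0], [-0.4, -0.1, 1.2, 0, 0, 0], [-0.4, -0.1, 1.4, 0, 0, 0], [-0.4, -0.1, 1.6, 0, 0, 0], [-0.4, -0.1, 1.6, 0, 0, 0], [-0.4, -0.1, 1.6, 0, 0, 0]]])

```text
t: 9.82
tool_pos: [0.4703, -0.0351, 0.1706]
tool_rot: [3.094, 0.52, 0.012]
contact_force: [-0.7, 0.3, 0.6]
opening: 0.0724
grip_force: 0.0
```

```bash
python3 d.py 0.4713 -0.0347 0.17 -70.9
```

```text
shift cm [ 0.11 -0.    0.06] turn [ 0.005  -0.0069 -0.0006] t 9.82 op 0.0724 gf 0.0 F [-0.7  0.3  0.6] pos [ 0.4703 -0.0351  0.1706]
```

Emit:
arm_command(plan=[[[0.1, 0, 0.2, 0.005, -0.007, 0], [0.1, 0, 0.35, 0.005, -0.007, 0], [0.1, 0, 0.35, 0.005, -0.007, 0], [0.1, 0, 0.35, 0.005, -0.007, 0]]])

```text
t: 10.15
tool_pos: [0.4713, -0.0347, 0.167]
tool_rot: [-3.098, -0.52, 0.0]
contact_force: [-0.7, 0.1, 1.2]
opening: 0.0728
grip_force: 0.0
```

Emit:
arm_command(plan=[[[0, 0, 0.15, 0, 0, 0], [0, 0, 0.2, 0, 0, 0], [0, 0, 0.2, 0, 0, 0]]])

```text
t: 10.4
tool_pos: [0.4712, -0.0347, 0.165]
tool_rot: [-3.098, -0.52, 0.0]
contact_force: [-0.7, -0.0, 1.6]
opening: 0.0726
grip_force: 0.0
```

Emit:
arm_command(plan=[[[0, 0, -0.2, 0, 0, 0], [0, 0, -0.2, 0, 0, 0], [0, 0, -0.2, 0, 0, 0], [0, 0, -0.2, 0, 0, 0], [0, 0, -0.2, 0, 0, 0], [0, 0, -0.2, 0, 0, 0], [0, 0, -0.2, 0, 0, 0], [0, 0, -0.2, 0, 0, 0]]], gripper=1, force=90)

```text
t: 11.07
tool_pos: [0.4722, -0.0349, 0.1692]
tool_rot: [3.098, 0.52, 0.001]
contact_force: [-5.2, 0.7, 12.3]
opening: 0.0573
grip_force: 99.2
```

```bash
python3 d.py 0.4713 -0.0347 0.17 -70.9
```

```text
shift cm [-0.08 -0.05 -0.08] turn [ 0.0003 -0.0008 -0.0006] t 11.07 op 0.0573 gf 99.2 F [-5.2  0.7 12.3] pos [ 0.4722 -0.0349  0.1692]
```

Emit:
arm_command(plan=[[[0, 0, -0.5, 0, 0, 0], [0, 0, -2, 0, 0, 0], [0, 0, -5, 0, 0, 0], [0, 0, -8, 0, 0, 0], [0, 0, -12, 0, 0, 0], [0, 0, -16, 0, 0, 0], [0, 0, -20, 0, 0, 0], [0, 0, -20, 0, 0, 0], [0, 0, -20, 0, 0, 0], [0, 0, -20, 0, 0, 0]]])

```text
t: 11.9
tool_pos: [0.4707, -0.0346, 0.3655]
tool_rot: [-3.097, -0.52, 0.004]
contact_force: [-0.6, -0.4, -3.9]
opening: 0.057
grip_force: 97.2
```

```bash
python3 - <<'E'
import numpy as np
a=np.radians(19.1); o=np.array([.5617,-.3138]); print(o-.042*np.array([np.cos(a),np.sin(a)]))
E
python3 d.py 0.522 -0.3275 0.37 -70.9; python3 - <<'E'
from h import *
t=grab('top','top5')[0]; s=grab('scene','scene5')[0]
cv2.imwrite('pics/c6.png',np.hstack([cv2.resize(t[180:255,290:390],(400,300)),cv2.resize(s[100:220,240:400],(400,300))]))
E
```

```text
[ 0.52201215 -0.32754315]
shift cm [-4.72 29.36 -0.48] turn [-0.0014  0.0022 -0.0006] t 11.9 op 0.057 gf 97.2 F [-0.6 -0.4 -3.9] pos [ 0.4707 -0.0346  0.3655]
```

View pics/c6.png

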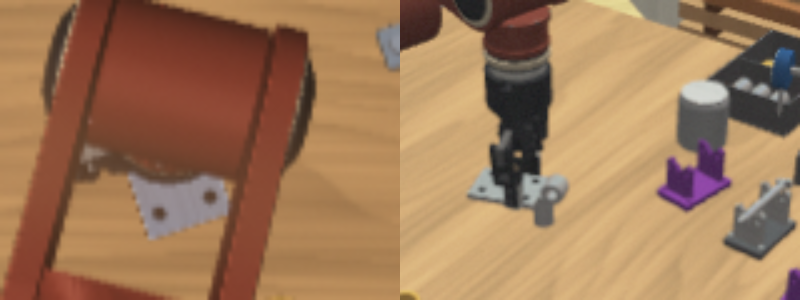

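Leaf lifted level; its knuckle is in the scene view at about (302,175). I'll move it over the vise.

Emit:
arm_command(plan=[[[-4.7, 29.4, -0.8, 0, 0, 0], [-4.7, 29.4, -0.8, 0, 0, 0], [-4.7, 29.4, -0.8, 0, 0, 0], [-4.7, 29.4, -0.8, 0, 0, 0], [-4.7, 29.4, -0.8, 0, 0, 0], [-4.7, 29.4, -0.8, 0, 0, 0], [-4.7, 29.4, -0.8, 0, 0, 0], [-4.7, 29.4, -0.8, 0, 0, 0], [-4.7, 29.4, -0.8, 0, 0, 0], [-4.7, 29.4, -0.8, 0, 0, 0], [-4.7, 29.4, -0.8, 0, 0, 0], [-4.7, 29.4, -0.8, 0, 0, 0]]])

```text
t: 13.0
tool_pos: [0.5228, -0.3265, 0.3742]
tool_rot: [-3.096, -0.522, 0.002]
contact_force: [-0.9, 0.4, -3.2]
opening: 0.0574
grip_force: 97.6
```

```bash
python3 d.py 0.522 -0.3275 0.3725 -70.9; python3 - <<'E'
from h import *
grab('top','top6'); s=grab('scene','scene6')[0]; s0=cv2.imread('pics/scene0.png')
cv2.imwrite('pics/c7.png',np.hstack([cv2.resize(s[205:295,210:270],(400,600)),cv2.resize(s0[205:295,210:270],(400,600))]))
E
```

```text
shift cm [-0.11  0.07  0.17] turn [-0.0017  0.0008  0.0009] t 13.0 op 0.0574 gf 97.6 F [-0.9  0.4 -3.2] pos [ 0.5228 -0.3265  0.3742]
```

View pics/c7.png

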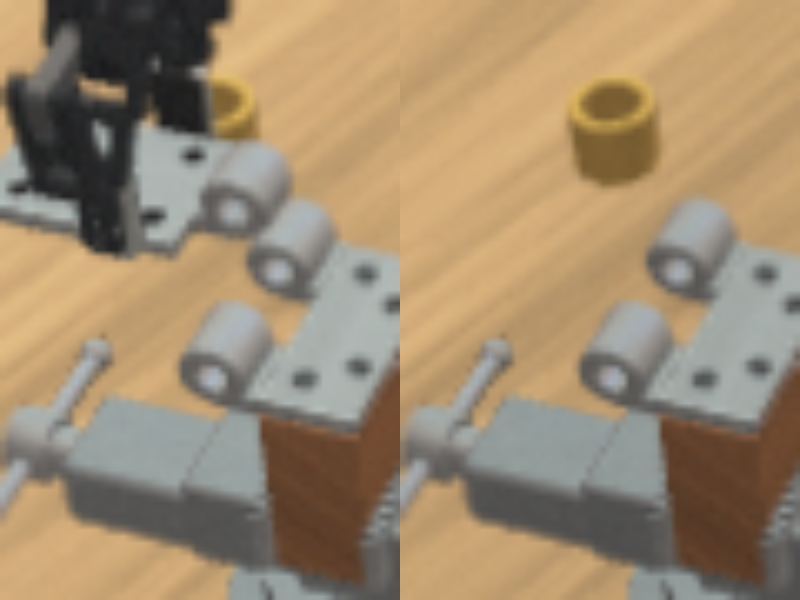

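Crop: the loose knuckle's bore is at (236,207), the fixed far knuckle's at (276,273) and the near one's at (211,378), all showing bright end holes. I'll measure them with the same camera so that calibration errors cancel.

```bash
cat > b.py <<'E'
from h import *
def cen(g,u,v,r=4):
    p=cv2.resize(g,None,fx=8,fy=8,interpolation=cv2.INTER_CUBIC).astype(float)
    U,V=int((u+.5)*8),int((v+.5)*8); w=p[V-8*r:V+8*r,U-8*r:U+8*r]
    # bright blob around seed
    c=w[8*r-8:8*r+8,8*r-8:8*r+8]; th=c.max()-0.35*(c.max()-w.min())
    n,l,st,ce=cv2.connectedComponentsWithStats((w>th).astype(np.uint8)); d=np.hypot(*(ce[1:]-8*r).T); k=1+d.argmin()
    return (ce[k]+[U-8*r,V-8*r]+.5)/8-.5, st[k][4]/64
def run(fname,u,v,zl):
    g=cv2.cvtColor(np.load('pics/scene0.npz')['im'],cv2.COLOR_BGR2GRAY); g6=cv2.cvtColor(np.load(f'pics/{fname}.npz')['im'],cv2.COLOR_BGR2GRAY)
    N=cen(g,241.1,261.2);Fa=cen(g,250.9,245.4);L=cen(g6,u,v); print('px',N,Fa,L)
    n,f=onz('scene',[N[0],Fa[0]],.164); l=onz('scene',[L[0]],zl)[0]
    y=(f-n)/np.linalg.norm(f-n); print('N-F',np.linalg.norm(f-n),'yaw',np.degrees(np.arctan2(-y[0],y[1])))
    a=np.radians(19.1); y=np.array([-np.sin(a),np.cos(a),0]); x=np.array([np.cos(a),np.sin(a),0])
    J=(n+45*y/1000+f-16*y/1000)/2; B=l+.013*y; print('jamb',J,'loose bore',B,'loose-jamb in x,y mm',(B-J)@x*1000,(B-J)@y*1000)
E
python3 - <<'E'
from b import *
run('scene6',244.9,235.5,.2192)
for n in('scene0','scene6'):
    P=cloud('scene',np.load(f'pics/{n}.npz')['d'])
    for nm,(u0,u1,v0,v1) in dict(near=(238,250,251,265),far=(248,260,236,250),loose=(241,253,227,240)).items():
        Q=P[v0:v1,u0:u1].reshape(-1,3); zt=.2332 if nm=='loose' else .178
        Q=Q[(Q[:,2]>zt-.01)&(Q[:,2]<zt+.008)]
        if len(Q)>5: print(n,nm,len(Q),Q.mean(0).round(4),np.percentile(Q[:,2],[50,90]).round(4))
E
```

```text
px (array([241.49315371, 261.36969965]), np.float64(8.84375)) (array([251.29380841, 245.31086449]), np.float64(8.359375)) (array([244.58802817, 236.38270246]), np.float64(8.875))
N-F 0.06083782764133347 yaw 18.869276482306027
jamb [ 0.56341634 -0.31439181  0.164     ] loose bore [ 0.5635681  -0.31430774  0.2192    ] loose-jamb in x,y mm 0.1709060977882549 0.029781444618961164
scene0 near 90 [ 0.576  -0.3455  0.1746] [0.1753 0.1784]
scene0 far 80 [ 0.5573 -0.2881  0.1748] [0.1751 0.1786]
scene6 near 94 [ 0.5765 -0.3456  0.1742] [0.1749 0.1778]
scene6 far 75 [ 0.558  -0.2879  0.1748] [0.1751 0.1782]
scene6 loose 83 [ 0.5676 -0.316   0.2297] [0.23   0.2333]
```

Fixed knuckle spacing comes out at 60.8 mm against a nominal 61. The loose bore is within 0.5 mm in x and y, and 55 mm high. I'll descend in stages.

Emit:
arm_command(plan=[[[0, 0, 0.8, 0, 0, 0], [0, 0, 1.6, 0, 0, 0], [0, 0, 2.2, 0, 0, 0], [0, 0, 2.2, 0, 0, 0], [0, 0, 2.2, 0, 0, 0], [0, 0, 2.2, 0, 0, 0]]])

```text
t: 13.6
tool_pos: [0.5229, -0.328, 0.3531]
tool_rot: [-3.098, -0.52, 0.0]
contact_force: [-0.4, 1.5, -3.7]
opening: 0.0566
grip_force: 97.6
```

```bash
python3 d.py 0.5227 -0.3265 0.319 -70.9
```

```text
shift cm [ 0.03 -0.15  3.41] turn [-0.0001  0.0001 -0.0006] t 13.6 op 0.0566 gf 97.6 F [-0.4  1.5 -3.7] pos [ 0.5229 -0.328   0.3531]
```

Emit:
arm_command(plan=[[[0, -0.1, 0, 0, 0, 0], [0, -0.1, 0, 0, 0, 0], [0, -0.1, 0, 0, 0, 0]]])

```text
t: 13.85
tool_pos: [0.5227, -0.3271, 0.3537]
tool_rot: [3.098, 0.52, 0.001]
contact_force: [0.3, 0.9, -2.7]
opening: 0.0569
grip_force: 97.6
```

```bash
cat > now.py <<'E'
import sys
from b import *
n=sys.argv[1]; o=get_obs(); zl=o['tool_pos'][2]-.155; grab('scene',n)
a=np.radians(19.1); p=np.array([.5636,-.3143,zl])-.013*np.array([-np.sin(a),np.cos(a),0])+np.r_[o['tool_pos'][:2]-[.5228,-.3265],0]
K,D,P=cal('scene'); q=np.linalg.inv(P)@np.r_[p,1]; uv=cv2.projectPoints(np.array([[q[0],-q[1],-q[2]]]),np.zeros(3),np.zeros(3),K,D)[0].ravel()
print('pred',uv,o['tool_pos'].round(4),o['tool_rot'].round(3),o['contact_force'].round(1)); run(n,*uv,zl)
E
python3 now.py s7; python3 d.py 0.5227 -0.3265 0.319 -70.9
```

```text
pred [245.22697973 242.7152647 ] [ 0.5227 -0.3271  0.3537] [3.098e+00 5.200e-01 1.000e-03] [ 0.3  0.9 -2.7]
px (array([241.49315371, 261.36969965]), np.float64(8.84375)) (array([251.29380841, 245.31086449]), np.float64(8.359375)) (array([245.32477121, 242.90921381]), np.float64(9.390625))
N-F 0.06083782764133347 yaw 18.869276482306027
jamb [ 0.56341634 -0.31439181  0.164     ] loose bore [ 0.56413576 -0.31526603  0.19866824] loose-jamb in x,y mm 0.3937437605867242 -1.061502999382607
shift cm [ 0.02 -0.06  3.46] turn [ 0.0006 -0.0003 -0.0006] t 13.9 op 0.0572 gf 97.6 F [ 0.1 -0.5 -2.8] pos [ 0.5226 -0.3271  0.3536]
```

Emit:
arm_command(plan=[[[0, -0.1, 0, 0, 0, 0], [0, -0.1, 0.5, 0, 0, 0], [0, -0.1, 1.0, 0, 0, 0], [0, -0.1, 1.4, 0, 0, 0], [0, -0.1, 1.5, 0, 0, 0], [0, -0.1, 1.5, 0, 0, 0]]])

```text
t: 14.4
tool_pos: [0.522, -0.3259, 0.337]
tool_rot: [-3.097, -0.52, 0.002]
contact_force: [0.3, 0.2, -3.9]
opening: 0.0568
grip_force: 97.6
```

```bash
python3 now.py s8; python3 d.py 0.5227 -0.3261 0.319 -70.9
```

```text
pred [246.02694473 247.29274797] [ 0.522  -0.3259  0.337 ] [-3.097e+00 -5.200e-01  2.000e-03] [ 0.3  0.2 -3.9]
px (array([241.49315371, 261.36969965]), np.float64(8.84375)) (array([251.29380841, 245.31086449]), np.float64(8.359375)) (array([246.21327555, 247.38937044]), np.float64(8.5625))
N-F 0.06083782764133347 yaw 18.869276482306027
jamb [ 0.56341634 -0.31439181  0.164     ] loose bore [ 0.56344613 -0.31369879  0.18203386] loose-jamb in x,y mm 0.25491296255702983 0.645117359524734
shift cm [0.05 0.03 1.86] turn [-0.0008  0.0005 -0.0005] t 14.45 op 0.0571 gf 97.6 F [-0.5  0.3 -3.5] pos [ 0.5222 -0.326   0.3376]
```

Emit:
arm_command(plan=[[[0, 0.05, 0.4, 0, 0, 0], [0, 0.05, 0.8, 0, 0, 0], [0, 0.05, 1.2, 0, 0, 0], [0, 0.05, 1.5, 0, 0, 0], [0, 0.05, 1.7, 0, 0, 0], [0, 0.05, 1.8, 0, 0, 0], [0, 0.05, 1.8, 0, 0, 0], [0, 0.05, 1.8, 0, 0, 0], [0, 0.05, 1.8, 0, 0, 0]]])

```text
t: 15.2
tool_pos: [0.5225, -0.3266, 0.3205]
tool_rot: [3.098, 0.52, 0.001]
contact_force: [0.2, -0.4, -3.3]
opening: 0.0567
grip_force: 97.6
```

```bash
python3 now.py s9; python3 d.py 0.5227 -0.3265 0.319 -70.9;python3 - <<'E'
from h import *
s=cv2.imread('pics/s9.png'); t,_=grab('top','top9')
cv2.imwrite('pics/c8.png',np.hstack([cv2.resize(s[225:285,220:280],(400,400),interpolation=cv2.INTER_CUBIC),cv2.resize(t[150:210,390:450],(400,400),interpolation=cv2.INTER_CUBIC)]))
P=cloud('scene',np.load('pics/s9.npz')['d'])
F=np.load('pics/scene0.npz')
Q=P[225:270,232:265].reshape(-1,3); J=np.array([.5634,-.3144]);a=np.radians(19.1); q=Q[:,:2]-J; x=q@[np.cos(a),np.sin(a)];y=q@[-np.sin(a),np.cos(a)]
for lo,hi in((-43,-20),(-11,11),(20,43)):
    m=(x>-.008)&(x<.008)&(y>lo/1e3)&(y<hi/1e3)&(Q[:,2]>.16); 
    print(lo,hi,m.sum(),'z med',np.median(Q[m,2]).round(4),'p85',np.percentile(Q[m,2],85).round(4))
E
```

```text
pred [246.63342435 252.35095277] [ 0.5225 -0.3266  0.3205] [3.098e+00 5.200e-01 1.000e-03] [ 0.2 -0.4 -3.3]
px (array([241.49315371, 261.36969965]), np.float64(8.84375)) (array([251.29380841, 245.31086449]), np.float64(8.359375)) (array([245.38696076, 253.21170835]), np.float64(34.046875))
N-F 0.06083782764133347 yaw 18.869276482306027
jamb [ 0.56341634 -0.31439181  0.164     ] loose bore [ 0.56289579 -0.31855179  0.16547433] loose-jamb in x,y mm -1.8531162970917512 -3.7606410687443907
shift cm [ 0.02 -0.    0.15] turn [ 0.0005 -0.0003 -0.0005] t 15.25 op 0.0568 gf 97.6 F [-0.4 -0.2 -2.8] pos [ 0.5225 -0.3266  0.3205]
-43 -20 50 z med 0.1757 p85 0.1785
-11 11 44 z med 0.1771 p85 0.1795
20 43 40 z med 0.1767 p85 0.1783
```

View pics/c8.png

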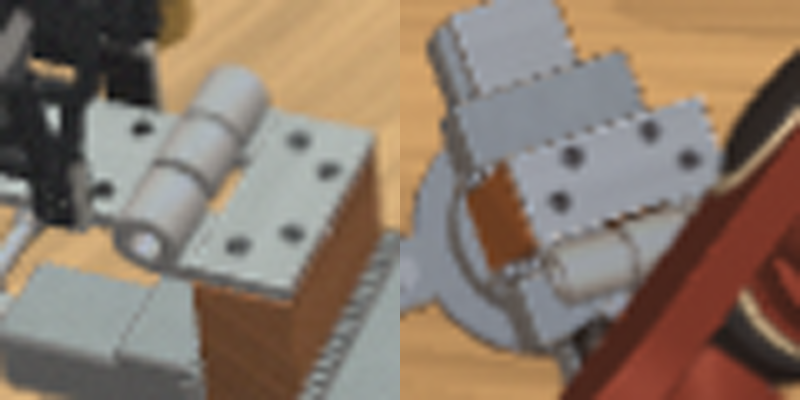

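The knuckles lie in one line with even gaps: loose one at crop (190,150), fixed ones at (230,100) and (150,215). The loose one is about 1.3 mm high, so I'll lower it slightly and let it settle.

Emit:
arm_command(plan=[[[0, 0, 0.1, 0, 0, 0], [0, 0, 0.13, 0, 0, 0], [0, 0, 0.13, 0, 0, 0], [0, 0, 0.13, 0, 0, 0], [0, 0, 0.13, 0, 0, 0], [0, 0, 0.13, 0, 0, 0], [0, 0, 0.13, 0, 0, 0], [0, 0, 0.13, 0, 0, 0]]])

```text
t: 15.97
tool_pos: [0.5224, -0.3265, 0.3189]
tool_rot: [-3.098, -0.52, 0.0]
contact_force: [-0.1, -0.6, -2.7]
opening: 0.0569
grip_force: 97.6
```

```bash
python3 d.py 0.5227 -0.3265 0.319 -70.9; python3 - <<'E'
from h import *
J=np.array([.5634,-.3144]);a=np.radians(19.1)
acc={}
for i in range(6):
    s,d=grab('scene','f%d'%i); P=cloud('scene',d); Q=P[225:275,232:268].reshape(-1,3); q=Q[:,:2]-J; x=q@[np.cos(a),np.sin(a)];y=q@[-np.sin(a),np.cos(a)]
    for lo,hi in((-43,-20),(-11,11),(20,43)):
        m=(y>lo/1e3)&(y<hi/1e3)&(Q[:,2]>.164)&(abs(x)<.016); acc.setdefault((lo,hi),[]).append(np.c_[x[m],Q[m,2]])
from scipy.optimize import least_squares
for k,v in acc.items():
    v=np.vstack(v); r=least_squares(lambda p:np.hypot(v[:,0]-p[0],v[:,1]-p[1])-.014,[0,.164],loss='soft_l1',f_scale=.002); print(k,len(v),'x,z mm',(r.x*1000).round(2))
cv2.imwrite('pics/c9.png',cv2.resize(s[225:285,220:280],(600,600),interpolation=cv2.INTER_CUBIC))
E
```

```text
shift cm [ 0.03  0.01 -0.01] turn [-0.      0.     -0.0006] t 15.97 op 0.0569 gf 97.6 F [-0.1 -0.6 -2.7] pos [ 0.5224 -0.3265  0.3189]
(-43, -20) 481 x,z mm [ -0.98 163.4 ]
(-11, 11) 412 x,z mm [ -0.49 162.99]
(20, 43) 401 x,z mm [ -0.67 163.5 ]
```

View pics/c9.png

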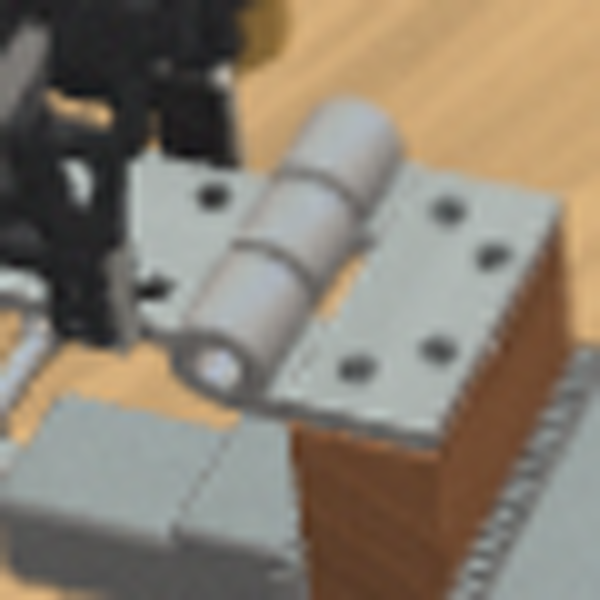

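The three knuckles form one straight barrel with even gaps at crop (345,180) and (265,250). The fitted axes agree to 0.5 mm, and the contact force is only the leaf's weight. The pin was seen at rest in the vees. I'm handing the job in.

```bash
python3 -c "
from station import *
print(finish_job())"
```

```text
the job is handed in; nothing more can be done
None
```

The job is handed in after about 16 s of arm time: the pin is resting in both vees, let go, and the loose leaf is held steady in the gripper with its bore measured within about 0.5 mm of the fixed pin-hole line in height and across, and no sign of pressing on the fixed leaf; the hand-in gave no verdict.

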